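# Fold the ice panel down and shut the cool box

## Task

The picnic cool box is packed: with the fingers, push the upright ice panel over and down until it lies flat on its ledges above the food, and only then swing the lid over from behind and press it fully shut. Only push: do not pinch the panel or the lid or pick anything up, do not shove the box about, and leave the food and the things standing round the box where they are.

Things in the scene. Friction and masses are not known exactly. Their poses are not given: they have to be found in the camera images.
- cool_box: Teal picnic cool box with a white rim and liner, standing loose on the counter (3 kg), 190 (its x) x 300 (its y) x 130 mm high to the rim, walls 18 mm. Origin: centre of the underside; x points to the back (the lid's hinge side), y to the left end, z up. At yaw 0 its axes are the world's; it is turned at most 0.45 rad. Shut, the top of the lid lies 154 mm above the counter.
- lid (a joint): Angle of the lid about the hinge along the box's back rim, rad: 0 = shut on the rim, pi/2 = upright, more = leaning back (limit 1.9). It starts leaning back, 1.6 to 1.75. The hinge is stiff: the lid stays at any angle where it is left, and takes about 0.5 N m (3 to 6 N at 145 mm from the hinge) to swing.
- lid_hinge (a point): Middle of the lid's hinge axis, which runs along the box's y, 97 mm behind the box's centre and 134 mm above the counter. The frame turns with the lid: shut, its axes are the box's, and the lid extends 200 mm along its -x (a 90 mm wide lip in the middle ends at 212 mm), 306 mm wide in y, its outer (top) face at z = +21 mm, its inner face at z = -4 mm with a plug down to z = -9 mm.
- lid_push (a point): Point on the lid's outer face (the back when open, the top when shut), on its centre line 145 mm from the hinge axis; z is the outward normal.
- lid_shell: The lid's white outer shell, 196 x 306 x 20 mm, with the front lip. Origin and axes as point lid_hinge.
- lid_liner: The lid's light grey inner face and plug. Origin and axes as point lid_hinge.
- ice_panel (a joint): Angle of the ice panel about its hinge just inside the box's right (-y) end wall, rad: 0 = lying flat on its ledges, 9 mm below the rim, pi/2 = upright, more = leaning out over the right end (limit 1.85). It starts upright, at 1.45 to 1.8. The hinge is stiff: the panel stays at any angle where it is left, and takes about 0.32 N m (3 to 6 N at 115 mm from the hinge) to swing. Upright, it stands in the lid's way.
- panel_hinge (a point): Middle of the panel's hinge axis, which runs along the box's x, at x = 0, y = -122 mm, 104 mm above the counter in the box's frame. The frame turns with the panel: lying flat, its axes are the box's, and the panel extends 155 mm along its +y, 144 mm wide in x; tray from z = -3 to +3 mm, ice block on it up to z = +17 mm between y = 40 and 154 mm.
- panel_push (a point): Point on the face of the ice block (the face to the right when the panel stands, the top when it lies), on the panel's centre line 115 mm from its hinge axis; z is the outward normal.
- ice_block: Blue ribbed ice block on the panel, 134 x 114 x 14 mm: the outer (upper) side of the panel. Origin and axes as point panel_hinge.
- panel_tray: White slatted tray that carries the ice block, 144 x 151 x 6 mm: the inner (under) side of the panel. Origin and axes as point panel_hinge.
- round_tin: Round food tin, 75 mm across, 58 mm high, on the box's floor (18 mm above the counter). Origin: centre of its underside.
- flat_tin: Flat oblong tin, 63 x 105 x 26 mm, on the box's floor. Origin: centre of its underside.
- lemon: Lemon, 78 x 55 x 56 mm, on the box's floor. Origin: under its centre.
- tomato: Tomato, 74 mm across, 69 mm high, on the box's floor. Origin: under its centre.
- mug: Ochre mug, 97 mm high, 114 mm over its handle, left of the box. Origin: centre of its underside.
- spice_jar: Spice jar with a red cap, 45 mm across, 106 mm high, right of the box. Origin: centre of its underside.
- salt_shaker: Salt shaker with a grey domed top, 44 mm across, 90 mm high, right of the box. Origin: centre of its underside.
- sauce_bottle: Dark sauce bottle, 59 mm across, 203 mm high, right of the box and further back. Origin: centre of its underside.

How it is judged:
On the way, in this order (a step that is already met when the one before it is completed fails the run):
1. the ice panel lies flat on its ledges while the lid still stands open (value of joint ice_panel below 0.06 rad and value of joint lid above 1 rad), for 0.2 s.
2. the lid is shut (value of joint lid below 0.04 rad), for 0.2 s.
At the end, for the whole second after the job is handed in: The ice panel lies on its ledges (within 0.06 rad of flat), the lid is shut on the rim (within 0.04 rad) and both are at rest; the box stands within 30 mm of where it stood, the food within 50 mm and the things round the box within 20 mm of where they were (value of joint lid below 0.04 rad and value of joint ice_panel below 0.06 rad and velocity of joint lid between -0.05 and 0.05 rad/s and velocity of joint ice_panel between -0.05 and 0.05 rad/s and linear speed of cool_box below 0.02 m/s and distance of cool_box from where it was at the start of the episode below 0.03 m and distance of each of round_tin, flat_tin, lemon, tomato from where it was at the start of the episode below 0.05 m and distance of each of mug, spice_jar, salt_shaker, sauce_bottle from where it was at the start of the episode below 0.02 m); the robot touches nothing.
It fails at once if the lid is swung over (below 1.0 rad) while the panel is not yet down (value of joint lid below 1 rad and value of joint ice_panel above 0.15 rad).
It fails at once if the lid or the panel is pinched (fingers press on its outer and inner side at once), or is pushed with the arm or the gripper's body instead of the fingers ((contact force between the fingers and lid_shell above 1 N and contact force between the fingers and lid_liner above 1 N) or (contact force between the fingers and ice_block above 1 N and contact force between the fingers and panel_tray above 1 N) or contact force between the arm and lid_shell above 8 N or contact force between the arm and ice_block above 8 N).
It fails at once if the box is shoved more than 30 mm or lifted (distance of cool_box from where it was at the start of the episode above 0.03 m or height (world z) of cool_box above 0.015 m).
It fails at once if food is moved more than 50 mm, lifted or taken out (distance of any of round_tin, flat_tin, lemon, tomato from where it was at the start of the episode above 0.05 m or height (world z) of any of round_tin, flat_tin, lemon, tomato above 0.045 m).
It fails at once if a thing beside the box is moved more than 20 mm, lifted or tipped (distance of any of mug, spice_jar, salt_shaker, sauce_bottle from where it was at the start of the episode above 0.02 m or angle between any of mug, spice_jar, salt_shaker, sauce_bottle's own z axis and vertical above 0.3 rad).
It also fails if it takes over 58 s, if anything falls off the work surface, if the arm or the gripper's body presses on something with over 40 N, if the wrist force passes 120 N, or if a joint passes its speed limit or range.

## Robot

A 6-joint arm with a two-finger parallel gripper is mounted at the origin on a cart in front of the work surface, level with it; the furniture and walls round the work are solid. World frame = base frame: x ahead of the robot, y to its left, z up, the work surface at z = 0. Lengths are in m, angles in rad, forces in N, time in s.
With the tool pointing down it reaches from about 0.25 to 0.775 m from the base axis. Payload 4 kg.
Tool frame: the origin (TCP) lies at the very end of the fingers, on their centre line; the grasp point (between the pads) lies 19 mm behind it (robot.hold_point_z is the distance from the TCP to the grasp point, in m); z points along the fingers, y is the line along which they close (so a half turn about z gives the same grasp; the last joint's range is limited). The gripper opens to 94 mm and grips with 3 to 60 N. Pads are 16 mm wide; open, the fingers measure 119 mm over their backs; the gripper's body (75 mm by 177 mm) begins 78 mm behind the grasp point.
Start: joints at [1.18, 0.087, 1.371, -0, 1.684, -0.103], TCP at [0.156, 0.527, 0.206] pointing down, gripper open.
Joint ranges: [-3.1, 3.1], [-0.76, 2.03], [0.27, 2.55], [-1.08, 4.22], [0.17, 2.65], [-2.57, 2.57]. Speed limits (rad/s): [2.79, 2.79, 3.14, 3.14, 3.14, 3.14].

## Interface

Orientations are given as [roll, pitch, yaw] about the fixed x, y, z axes, in that order (R = Rz(yaw) Ry(pitch) Rx(roll)).
In Python, from bench import robot gives the robot as it stands.
- The arm moves only by the tool carry_out, never from a script. Its argument "steps" is a list of rows, each a list of 3 entries, a list of its own where there are three numbers: the shift along the tool's x, y, z in m, then the turn about the tool's z in units of 10 degrees (1.0 is 10 degrees), then the closure, from -1 (fully open) to 1 (shut). In form: [[[tx, ty, tz], roll, jaw], ...]. A call has 1 to 10 rows; each row is the pose to reach, as a shift and turn from the pose commanded when the call began, along the tool's axes at that moment; what a row does not reach only later rows make up. A row lasts 1/8 s, in which the tool goes at most 62.5 mm and 10.7 degrees, less where a joint would pass 70% of its speed; a pose out of reach is approached as far as the arm can. A call with a gripper value outside its range is refused whole. The fingers move at their own pace and stop on an object; the grip force is fixed at half the most. Time passes only in rows, so rows that repeat a pose let the fingers close. It gives the time, the measured TCP pose, the force, the opening and the grip force at its end, in the units of the state.
- robot.get_obs(): the state, without advancing time (a new reading comes with each control period).
- robot.snapshot(name): name is "scene" or "top" or "wrist"; returns a dict with "image" (400x640x3 uint8, red, green, blue), "z_map" (400x640 float32, m along the optical axis (not along the pixel's ray), 0 where there is no reading), "mtx" (3x3 intrinsics, pixels), "D" ([k1, k2, p1, p2, k3] as OpenCV has them; the pictures are not rectified), "R" (3x3) and "t" (3): a world point X has camera coordinates R X + t. Camera axes: x right, y down, z forward; pixel columns grow to the right and rows downward; lengths in m; the calibration is good to about 2 mm. A picture is of the moment at which its call begins.
- robot.close_job(): hands the job in; it is judged then, once.
The state is a dict: "time": time; "joint_positions": joint angles; "qvel": joint speeds; "joint_torque": joint torques, N m; "tool_pos": TCP position; "ee_rot": TCP orientation; "wrist_force": force on the tool from outside, world axes, zero at the start; "wrist_torque": the same for the moment, N m; "width": finger opening in m; "finger_force": force on a finger pad.
Only numpy, scipy, OpenCV 4.12 (cv2) and the standard library are available. Lean on these libraries where they do the work, as an engineer would, in place of code of your own. Each camera call takes 0.05 s, during which the arm holds its last target. There are 200 camera calls.

## Working session

There is one attempt and no reset: what is moved stays moved. The work goes in short steps, Python scripts to look and compute and a tool call to move; the robot and the scene stay as the last step left them, time stands still between calls to the robot, and variables do not carry over. Pictures are saved under pics/ and viewed, at most 10 in all, crops included, and the job is handed in when it is done.

Besides the shell and the picture viewer there is one more tool, called after "Request:" as name([rows], argument=value, ...), one row to a line, values as JSON. carry_out: Moves the arm, as the interface text tells. Its arguments: {"type":"object","properties":{"steps":{"type":"array","items":{"type":"array"}}},"required":["steps"]}

```bash
mkdir -p pics; ls
cat > h.py <<'E'
import numpy as np,cv2
from bench import robot
def pts(s):
    z=s["z_map"];h,w=z.shape
    v,u=np.mgrid[:h,:w]
    n=cv2.undistortPoints(np.stack([u,v],-1).reshape(-1,1,2).astype(np.float64),s["mtx"],np.array(s["D"],float)).reshape(h,w,2)
    c=np.dstack([n*z[...,None],z])
    P=(c-np.array(s["t"]))@np.array(s["R"])
    P[z==0]=np.nan
    return P
def save(s,n): cv2.imwrite(f"pics/{n}.png",s["image"][...,::-1])
E
python3 - <<'E'
from h import *
import pickle
o=robot.get_obs();print({k:np.round(v,3) for k,v in o.items()})
a={}
for n in("scene","top"):
    s=robot.snapshot(n);save(s,n+"0");s["P"]=pts(s);a[n]=s
    print(n,np.round(s["R"],2).tolist(),np.round(s["t"],3))
pickle.dump(a,open("a.pkl","wb"))
E
```

```text
pics
{'time': np.float64(0.0), 'joint_positions': array([ 1.18 ,  0.088,  1.372,  0.   ,  1.684, -0.103]), 'qvel': array([-0.001, -0.001, -0.001,  0.   ,  0.002,  0.   ]), 'joint_torque': array([ 0.0000e+00, -3.4019e+01, -3.0242e+01,  7.2000e-02,  3.3000e-02,
       -0.0000e+00]), 'tool_pos': array([0.156, 0.527, 0.204]), 'ee_rot': array([-3.139, -0.   ,  2.854]), 'wrist_force': array([-0.331, -0.373, -0.468]), 'wrist_torque': array([-0.032, -0.033, -0.024]), 'finger_force': np.float64(0.0), 'width': np.float64(0.094)}
scene [[0.65, -0.76, 0.02], [-0.49, -0.43, -0.76], [0.59, 0.48, -0.65]] [-0.236  0.393  1.181]
top [[-0.01, -1.0, 0.01], [-0.99, 0.01, -0.13], [0.13, -0.01, -0.99]] [0.133 0.543 1.291]
```

View pics/scene0.png

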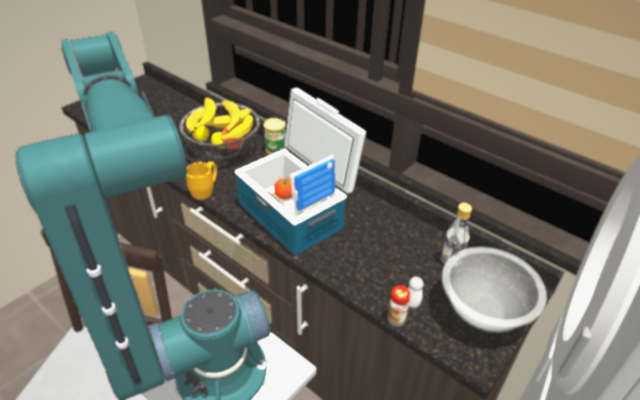

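View pics/top0.png

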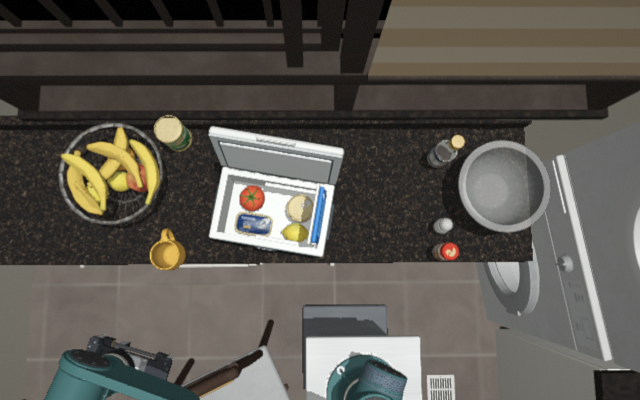

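The scene view shows the open box with the lid leaning back and the blue panel upright on the right. In the top view the box is at about (270,212), the panel at (319,215), the lid at (277,155), the mug at (168,250) and the jar and shaker at (445,240). Next I measure these.

Run:
```python
from h import *
import pickle
a=pickle.load(open("a.pkl","rb"))
s=a["top"];P=s["P"];hsv=cv2.cvtColor(s["image"],cv2.COLOR_RGB2HSV)
v,u=np.mgrid[:400,:640]
R=(u>195)&(u<350)&(v>115)&(v<270)
white=(hsv[...,1]<50)&(hsv[...,2]>150)
rim=R&white&(abs(P[...,2]-.13)<.008)&(v>165)
xy=P[rim][:,:2];r=cv2.minAreaRect((xy*1000).astype(np.float32));print("rim",rim.sum(),r,np.median(P[rim][:,2]))
print(cv2.boxPoints(r))
for n in("top","scene"):
    s=a[n];P=s["P"];hsv=cv2.cvtColor(s["image"],cv2.COLOR_RGB2HSV)
    near=(abs(P[...,0]-.5)<.35)&(abs(P[...,1]-.2)<.35)
    b=near&(hsv[...,0]>98)&(hsv[...,0]<118)&(hsv[...,1]>110)&(hsv[...,2]>130)&(P[...,2]>.135)
    b=cv2.erode(b.astype(np.uint8),np.ones((2,2)))>0
    q=P[b];print(n,"blue",len(q),q.min(0),q.max(0))
    c=q.mean(0);w,V,=np.linalg.svd(q-c)[1:];print("plane c",c,"normal",V[2],w)
    l=near&(hsv[...,1]<60)&(hsv[...,2]>90)&(P[...,2]>.16)
    k=cv2.erode(l.astype(np.uint8),np.ones((5,5)))>0
    q=P[k];c=np.median(q,0);q=q[np.linalg.norm(q-c,axis=1)<.2]
    c=q.mean(0);w,V=np.linalg.svd(q-c)[1:];print("lid c",c,"n",V[2],w,q.min(0),q.max(0))
s=a["top"];P=s["P"]
for (x,y,n) in [(168,255,"mug"),(449,252,"jar"),(444,226,"shk"),(442,155,"bottle"),(456,142,"bcap"),(174,132,"can"),(150,180,"bowl"),(275,119,"backledge"),(275,105,"b2"),(400,258,"front"),(270,265,"front2")]:
    print(n,np.round(P[y,x],3))
```

```text
rim 2170 ((489.39666748046875, 246.76651000976562), (299.39007568359375, 188.85345458984375), 79.96058654785156) 0.12945641954647047
[[370.32013 115.8246 ]
 [556.28186  82.9026 ]
 [608.4732  377.70844]
 [422.51147 410.63043]]
top blue 285 [0.40608763 0.11114548 0.1819463 ] [0.53003178 0.14212834 0.26321588]
plane c [0.46487156 0.12612184 0.24558171] normal [-0.16803677 -0.96987544  0.17636691] [0.57401061 0.35210382 0.03631041]
lid c [0.60162449 0.19721459 0.28297392] n [-0.9563522   0.16100211  0.24386225] [3.43401879 2.46223445 0.19230083] [0.56595846 0.07910514 0.17581568] [0.64696654 0.32056509 0.34465872]
scene blue 1147 [0.4022886  0.10303556 0.14589075] [0.5325647  0.1380124  0.26036793]
plane c [0.46375283 0.11969609 0.20475468] normal [ 0.17103462  0.98145835 -0.08652551] [1.24024157 1.03323109 0.06654502]
lid c [0.59917409 0.21006804 0.26281812] n [-0.96480312  0.16392352  0.2056308 ] [4.99461744 2.7682713  0.34550716] [0.49832844 0.0705794  0.16936313] [0.77726187 0.36755801 0.37633175]
mug [0.378 0.549 0.004]
jar [ 0.38 -0.22  0.11]
shk [ 0.45  -0.216  0.086]
bottle [ 0.639 -0.21   0.118]
bcap [ 0.653 -0.221  0.206]
can [0.708 0.513 0.108]
bowl [0.571 0.562 0.139]
backledge [0.749 0.241 0.089]
b2 [0.778 0.239 0.12 ]
front [ 0.365 -0.111 -0.002]
front2 [ 0.336  0.325 -0.78 ]
```

Measured: the box centre is at (0.489, 0.247) with yaw about -0.175, and the 299x189 mm rim matches the given size. The panel is at about 1.48 rad and the lid at about 1.75. I start by raising the tool, shutting the fingers and lining the tool's y up with the box's y.

Request:
carry_out([
  [[0, 0, -0.06], -0.65, 1],
  [[0, 0, -0.1], -0.65, 1],
  [[0, 0, -0.1], -0.65, 1],
  [[0, 0, -0.1], -0.65, 1],
])

```text
time: 0.6
tool_pos: [0.156, 0.5271, 0.3041]
ee_rot: [-3.14, -0.0, 2.967]
wrist_force: [0.4, 0.1, -1.0]
width: 0.0573
finger_force: 0.0
```

```bash
cat >> h.py <<'E'
from scipy.spatial.transform import Rotation as Ro
C=np.array([.4894,.2468,0]);YAW=-.175
B=Ro.from_euler('z',YAW).as_matrix()
def plan(*tg):
    "tool-frame shifts from the measured pose to box-frame targets (x,y,z)"
    o=robot.get_obs();T=Ro.from_euler('xyz',o["ee_rot"]).as_matrix();p=o["tool_pos"]
    print("box-frame tcp",np.round(B.T@(p-C),4),"rpy",np.round(o["ee_rot"],3),"q",np.round(o["joint_positions"],2))
    for t in tg: print(t,np.round(T.T@(C+B@np.array(t)-p),4))
E
python3 - <<'E'
from h import *
import pickle
plan((-.22,-.06,.3),(0,-.17,.3),(0,-.17,.215))
a=pickle.load(open("a.pkl","rb"))
P=np.concatenate([a[n]["P"].reshape(-1,3) for n in a])
for x in np.arange(.64,.86,.02):
    m=(abs(P[:,0]-x)<.01)&(P[:,1]>-.15)&(P[:,1]<.35);print(round(x,2),np.nanmax(P[m][:,2]) if m.any() else None, m.sum(), np.round(np.percentile(P[m][:,2],[50,95]),3) if m.any() else'')
E
```

```text
box-frame tcp [-0.3771  0.2179  0.3041] rpy [-3.14  -0.     2.967] q [ 1.18  0.09  1.17 -0.    1.88 -0.22]
(-0.22, -0.06, 0.3) [-0.1569 -0.278   0.0046]
(0, -0.17, 0.3) [-0.3769 -0.3882  0.0047]
(0, -0.17, 0.215) [-0.3769 -0.388   0.0897]
0.64 0.3442853282914822 1457 [0.003 0.332]
0.66 0.3330637229670312 980 [0.    0.324]
0.68 0.00749614614329771 878 [0.    0.004]
0.7 0.008082850850757972 1080 [0.    0.005]
0.72 0.008681999502850198 1294 [0.    0.004]
0.74 0.7074446595043646 18998 [0.532 0.684]
0.76 0.6842558162717169 14209 [0.336 0.615]
0.78 0.6566578422602807 6018 [0.375 0.605]
0.8 0.6229082168555603 3178 [0.207 0.49 ]
0.82 0.6125091648430763 5472 [0.396 0.557]
0.84 0.540388671077513 1255 [0.121 0.418]
```

Request:
carry_out([
  [[-0.038, -0.04, 0], 0, 1],
  [[-0.076, -0.08, 0], 0, 1],
  [[-0.115, -0.12, 0], 0, 1],
  [[-0.152, -0.165, 0], 0, 1],
  [[-0.19, -0.205, 0], 0, 1],
  [[-0.228, -0.25, 0], 0, 1],
  [[-0.266, -0.295, 0], 0, 1],
  [[-0.304, -0.335, 0], 0, 1],
  [[-0.342, -0.375, 0], 0, 1],
  [[-0.377, -0.4, 0], 0, 1],
])

```text
time: 1.85
tool_pos: [0.458, 0.0659, 0.3029]
ee_rot: [-3.141, -0.004, 2.965]
wrist_force: [0.5, 0.6, 0.7]
width: 0.0005
finger_force: 0.0
```

Request:
carry_out([
  [[0, 0, 0], 0, 1],
  [[0, 0, 0], 0, 1],
])

```text
time: 2.1
tool_pos: [0.4572, 0.0684, 0.3037]
ee_rot: [-3.141, -0.004, 2.967]
wrist_force: [-0.3, -0.2, -0.2]
width: 0.0007
finger_force: 0.0
```

Run:
```python
from h import *
plan((0,-.17,.215))
import pickle
a=pickle.load(open("a.pkl","rb"))
P=np.concatenate([a[n]["P"].reshape(-1,3) for n in a])
for z in np.arange(.25,.75,.05):
    m=(abs(P[:,2]-z)<.025)&(P[:,1]>-.05)&(P[:,1]<.35)&(P[:,0]>.68);print(round(z,2),m.sum(),np.round(np.percentile(P[m][:,0],[0,5,50]),3) if m.any() else'')
s=robot.snapshot("scene");save(s,"s1")
s=robot.snapshot("wrist");save(s,"w1")
```

```text
box-frame tcp [-0.0007 -0.1813  0.3037] rpy [-3.141 -0.004  2.967] q [ 0.03 -0.1   1.37  0.    1.88 -1.37]
(0, -0.17, 0.215) [-0.001   0.0114  0.0887]
0.25 672 [0.758 0.763 0.768]
0.3 1085 [0.756 0.761 0.764]
0.35 5328 [0.755 0.761 0.765]
0.4 5734 [0.731 0.741 0.811]
0.45 2240 [0.738 0.744 0.765]
0.5 2522 [0.74  0.744 0.765]
0.55 2677 [0.741 0.744 0.765]
0.6 2621 [0.739 0.743 0.764]
0.65 1873 [0.74  0.743 0.745]
0.7 547 [0.742 0.742 0.744]
```

View pics/s1.png

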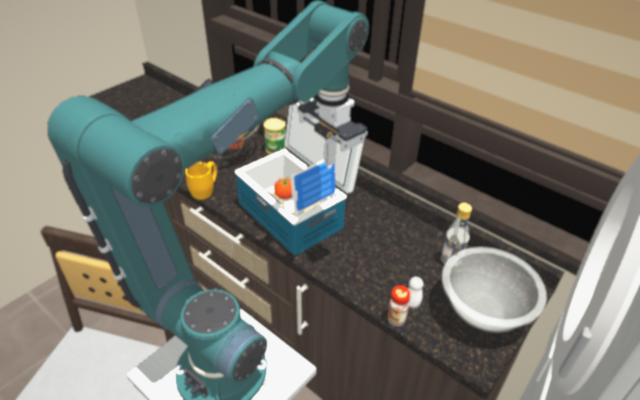

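The wall or window rail behind the lid stands at x≈0.74. The picture shows the gripper above and to the right of the blue panel at (315,185), and nothing has been disturbed. I lower the tool beside the panel and then sweep it over.

Request:
carry_out([
  [[0, 0, 0.045], 0, 1],
  [[0, 0, 0.085], 0, 1],
  [[0, 0, 0.085], 0, 1],
  [[0, 0.02, 0.085], 0, 1],
  [[0, 0.035, 0.083], 0, 1],
  [[0, 0.045, 0.082], 0, 1],
  [[0, 0.055, 0.082], 0, 1],
  [[0, 0.065, 0.082], 0, 1],
  [[0, 0.075, 0.082], 0, 1],
  [[0, 0.075, 0.082], 0, 1],
])

```text
time: 3.45
tool_pos: [0.4709, 0.143, 0.2229]
ee_rot: [3.141, -0.001, 2.969]
wrist_force: [0.6, 0.2, 0.6]
width: 0.0007
finger_force: 0.0
```

Run:
```python
from h import *
plan((0,-.0732,.2085),(0,-.0249,.1557),(0,-.0145,.121))
s=robot.snapshot("scene");P=pts(s);hsv=cv2.cvtColor(s["image"],cv2.COLOR_RGB2HSV)
b=(abs(P[...,0]-.47)<.12)&(abs(P[...,1]-.18)<.15)&(hsv[...,0]>98)&(hsv[...,0]<118)&(hsv[...,1]>110)&(hsv[...,2]>130)&(P[...,2]>.135)
b=cv2.erode(b.astype(np.uint8),np.ones((2,2)))>0
q=P[b];w,V=np.linalg.svd(q-q.mean(0))[1:];print(len(q),V[2],np.arccos(abs(V[2][2])),q.max(0));save(s,"s2")
```

```text
box-frame tcp [-2.000e-04 -1.055e-01  2.229e-01] rpy [ 3.141e+00 -1.000e-03  2.969e+00] q [ 0.18 -0.04  1.47  0.    1.72 -1.22]
(0, -0.0732, 0.2085) [-0.0003  0.0322  0.0145]
(0, -0.0249, 0.1557) [-0.0004  0.0805  0.0673]
(0, -0.0145, 0.121) [-0.0005  0.0908  0.102 ]
1151 [-0.16347766 -0.92406568  0.34551074] 1.2180133424875395 [0.53619234 0.17359935 0.25269793]
```

Request:
carry_out([
  [[0, 0.016, 0.006], 0, 1],
  [[0, 0.032, 0.0145], 0, 1],
  [[0, 0.047, 0.025], 0, 1],
  [[0, 0.06, 0.037], 0, 1],
  [[0, 0.072, 0.051], 0, 1],
  [[0, 0.081, 0.067], 0, 1],
  [[0, 0.085, 0.078], 0, 1],
  [[0, 0.089, 0.09], 0, 1],
  [[0, 0.091, 0.1], 0, 1],
  [[0, 0.091, 0.1], 0, 1],
])

```text
time: 4.75
tool_pos: [0.4861, 0.2309, 0.1219]
ee_rot: [-3.14, -0.002, 2.967]
wrist_force: [-0.2, 0.5, 0.0]
width: 0.0003
finger_force: 0.0
```

Request:
carry_out([
  [[0, 0, 0.002], 0, 1],
  [[0, 0, 0.004], 0, 1],
  [[0, 0, 0.004], 0, 1],
])

```text
time: 5.12
tool_pos: [0.4872, 0.2314, 0.1203]
ee_rot: [3.141, 0.001, 2.967]
wrist_force: [-1.4, -0.4, 3.2]
width: 0.0006
finger_force: 1.3
```

Request:
carry_out([
  [[0, 0, 0.003], 0, 1],
  [[0, 0, 0.006], 0, 1],
  [[0, 0, 0.006], 0, 1],
  [[0, 0, 0.006], 0, 1],
])

```text
time: 5.62
tool_pos: [0.4873, 0.2314, 0.12]
ee_rot: [3.14, 0.004, 2.967]
wrist_force: [-8.2, -4.0, 22.2]
width: 0.0003
finger_force: 11.4
```

The force climbed to 22 N with no further travel, so the panel is at its stop. I raise the tool, move out to the right and check.

Request:
carry_out([
  [[0, 0, -0.05], 0, 1],
  [[0, 0, -0.11], 0, 1],
  [[0, 0, -0.17], 0, 1],
  [[0, -0.04, -0.185], 0, 1],
  [[0, -0.1, -0.185], 0, 1],
  [[0, -0.16, -0.185], 0, 1],
  [[0, -0.215, -0.185], 0, 1],
  [[0, -0.215, -0.185], 0, 1],
  [[0, -0.215, -0.185], 0, 1],
])

```text
time: 6.75
tool_pos: [0.4496, 0.02, 0.2984]
ee_rot: [3.141, 0.0, 2.967]
wrist_force: [-0.4, 0.6, 0.5]
width: 0.0007
finger_force: 0.0
```

Run:
```python
from h import *
s=robot.snapshot("top");save(s,"t3");P=pts(s);hsv=cv2.cvtColor(s["image"],cv2.COLOR_RGB2HSV)
b=(abs(P[...,0]-.48)<.15)&(abs(P[...,1]-.2)<.15)&(hsv[...,0]>98)&(hsv[...,0]<118)&(hsv[...,1]>110)&(hsv[...,2]>130)&(P[...,2]>.08)
b=cv2.erode(b.astype(np.uint8),np.ones((3,3)))>0
q=P[b];w,V=np.linalg.svd(q-q.mean(0))[1:];print(len(q),V[2],q.mean(0),"box y,slope",(V[2]@B))
v,u=np.mgrid[:400,:640]
rim=(u>195)&(u<350)&(v>165)&(v<270)&(hsv[...,1]<50)&(hsv[...,2]>150)&(abs(P[...,2]-.13)<.008)
print(cv2.minAreaRect((P[rim][:,:2]*1000).astype(np.float32)))
# lid back profile in box frame
Q=(P-C)@B; m=(abs(Q[...,1])<.15)&(Q[...,2]>.30)&(Q[...,2]<.36)&(Q[...,0]>.05)
print("lid top",m.sum(),np.round(np.percentile(Q[m],[2,50,98],axis=0),3).tolist())
plan((0,-.23,.27),(.19,-.23,.27),(.19,0,.27))
```

```text
896 [-2.54345025e-04  3.58666966e-03 -9.99993536e-01] [0.48339718 0.22310142 0.11986609] box y,slope [-8.74928670e-04  3.48760526e-03 -9.99993536e-01]
((489.9821472167969, 246.7866668701172), (300.01483154296875, 189.19471740722656), 80.11181640625)
lid top 3170 [[0.119, -0.144, 0.302], [0.139, -0.002, 0.328], [0.302, 0.143, 0.358]]
box-frame tcp [ 0.0003 -0.2297  0.2984] rpy [ 3.141 -0.     2.968] q [-0.08 -0.14  1.41  0.    1.87 -1.48]
(0, -0.23, 0.27) [ 0.0003 -0.0004  0.0284]
(0.19, -0.23, 0.27) [-0.1897 -0.0007  0.0284]
(0.19, 0, 0.27) [-0.1901  0.2293  0.0285]
```

View pics/t3.png

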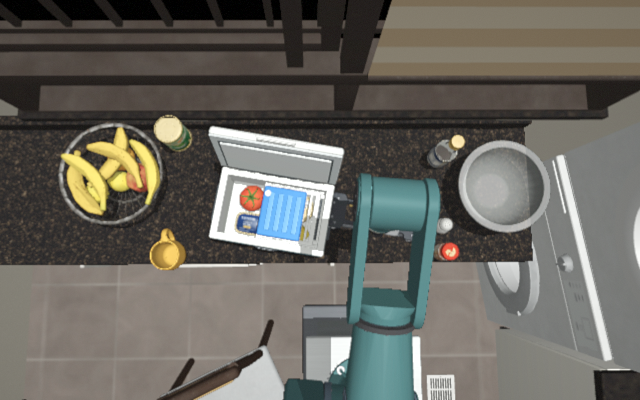

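The top view shows the blue panel lying flat at (283,212) and the box, food and other items unchanged. The lid still stands at (277,155). Next I go round the right side to behind the lid, turning the tool parallel to the wall.

Request:
carry_out([
  [[-0.04, 0, 0.022], -0.5, 1],
  [[-0.09, 0, 0.022], -1, 1],
  [[-0.14, 0, 0.022], -1, 1],
  [[-0.187, 0, 0.022], -1, 1],
  [[-0.187, 0, 0.022], -1, 1],
  [[-0.187, 0, 0.022], -1, 1],
])

```text
time: 7.55
tool_pos: [0.6335, -0.011, 0.2759]
ee_rot: [3.141, -0.001, -3.139]
wrist_force: [0.1, -0.3, -0.1]
width: 0.0005
finger_force: 0.0
```

Run:
```python
from h import *
plan((.185,-.18,.275),(.185,-.05,.275))
s=robot.snapshot("top");save(s,"t4")
P=pts(s);Q=(P-C)@B
for y in(-.12,-.05,0):
    m=(abs(Q[...,1]-y)<.015)&(Q[...,2]>.25)&(Q[...,2]<.36)&(Q[...,0]>.05)&(Q[...,0]<.19)
    k=Q[m];print(y,len(k),np.round(np.percentile(k,[0,50,90,99,100],axis=0)[:,[0,2]],3).tolist())
```

```text
box-frame tcp [ 0.1867 -0.2288  0.2759] rpy [ 3.141e+00 -1.000e-03 -3.139e+00] q [-0.11  0.28  1.01  0.    1.85 -1.68]
(0.185, -0.18, 0.275) [-0.0069  0.0483  0.001 ]
(0.185, -0.05, 0.275) [-0.0299  0.1763  0.001 ]
-0.12 315 [[0.109, 0.25], [0.126, 0.314], [0.144, 0.33], [0.148, 0.332], [0.15, 0.335]]
-0.05 315 [[0.109, 0.251], [0.125, 0.314], [0.142, 0.331], [0.149, 0.343], [0.15, 0.343]]
0 317 [[0.109, 0.251], [0.125, 0.314], [0.141, 0.341], [0.149, 0.345], [0.15, 0.345]]
```

View pics/t4.png

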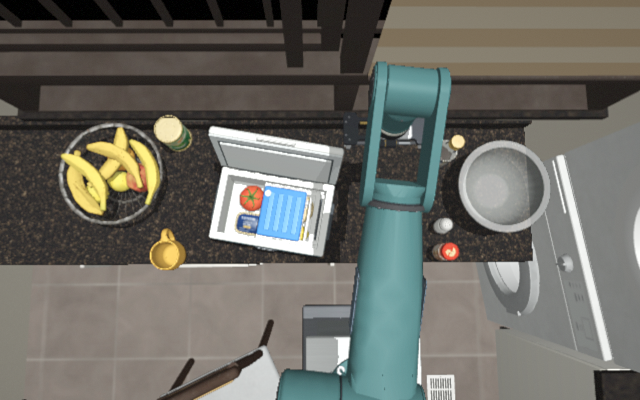

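Run:
```python
from h import *
for n in("top","scene"):
    s=robot.snapshot(n);P=pts(s);hsv=cv2.cvtColor(s["image"],cv2.COLOR_RGB2HSV)
    m=(hsv[...,0]>80)&(hsv[...,0]<100)&(hsv[...,1]>80)&(P[...,2]>.38)&(P[...,0]>.5)&(P[...,1]<.1)
    print(n,m.sum(),np.round(np.percentile(P[m],[1,50,99],axis=0),3).tolist())
plan((.18,-.08,.275))
```

```text
top 4334 [[0.502, -0.065, 0.514], [0.602, -0.012, 0.65], [0.662, 0.058, 0.67]]
scene 3627 [[0.503, -0.067, 0.512], [0.585, -0.022, 0.629], [0.642, 0.052, 0.669]]
box-frame tcp [ 0.1863 -0.2295  0.2781] rpy [-3.142e+00  2.000e-03 -3.140e+00] q [-0.11  0.27  1.01  0.    1.85 -1.68]
(0.18, -0.08, 0.275) [-0.02    0.1483  0.0031]
```

The arm reaches only to x≈0.68, well clear of the wall. I slide in behind the lid and then push forward.

Request:
carry_out([
  [[-0.008, 0.05, 0.003], 0, 1],
  [[-0.016, 0.1, 0.003], 0, 1],
  [[-0.024, 0.15, 0.003], 0, 1],
  [[-0.024, 0.17, 0.003], 0, 1],
  [[-0.024, 0.17, 0.003], 0, 1],
  [[-0.024, 0.17, 0.003], 0, 1],
])

```text
time: 8.45
tool_pos: [0.6575, 0.1558, 0.2742]
ee_rot: [-3.141, 0.001, 3.14]
wrist_force: [0.4, -0.9, -0.0]
width: 0.0006
finger_force: 0.0
```

Run:
```python
from h import *
t=[]
r=.165;h=.011
for th in(1.6,1.45,1.3,1.15,1.0,.85,.7,.55,.4,.25,.1,0):
    c,s=np.cos(th),np.sin(th)
    t.append((round(.097-r*c+.021*s+h,4),-.06,round(.134+r*s+.021*c,4)))
plan(*t)
```

```text
box-frame tcp [ 0.1813 -0.0603  0.2742] rpy [-3.141e+00  1.000e-03  3.140e+00] q [ 0.15  0.38  0.88 -0.    1.88 -1.42]
(np.float64(0.1338), -0.06, np.float64(0.2983)) [ 0.0467  0.0085 -0.0241]
(np.float64(0.109), -0.06, np.float64(0.3003)) [ 0.0712  0.0128 -0.0261]
(np.float64(0.0841), -0.06, np.float64(0.2986)) [ 0.0957  0.0171 -0.0245]
(np.float64(0.0598), -0.06, np.float64(0.2932)) [ 0.1196  0.0213 -0.0191]
(np.float64(0.0365), -0.06, np.float64(0.2842)) [ 0.1426  0.0253 -0.0101]
(np.float64(0.0149), -0.06, np.float64(0.2718)) [0.1639 0.0291 0.0023]
(np.float64(-0.0047), -0.06, np.float64(0.2564)) [0.1832 0.0325 0.0176]
(np.float64(-0.0217), -0.06, np.float64(0.2381)) [0.2    0.0354 0.0359]
(np.float64(-0.0358), -0.06, np.float64(0.2176)) [0.2139 0.0379 0.0564]
(np.float64(-0.0467), -0.06, np.float64(0.1952)) [0.2246 0.0398 0.0788]
(np.float64(-0.0541), -0.06, np.float64(0.1714)) [0.2319 0.0411 0.1026]
(np.float64(-0.057), -0.06, np.float64(0.155)) [0.2348 0.0416 0.119 ]
```

Request:
carry_out([
  [[0.015, 0.003, -0.012], 0, 1],
  [[0.03, 0.005, -0.024], 0, 1],
  [[0.047, 0.0085, -0.024], 0, 1],
  [[0.059, 0.0105, -0.025], 0, 1],
  [[0.071, 0.013, -0.026], 0, 1],
  [[0.083, 0.015, -0.025], 0, 1],
  [[0.096, 0.017, -0.0245], 0, 1],
  [[0.108, 0.019, -0.022], 0, 1],
  [[0.12, 0.021, -0.019], 0, 1],
  [[0.12, 0.021, -0.019], 0, 1],
])

```text
time: 9.7
tool_pos: [0.5359, 0.1787, 0.2917]
ee_rot: [-3.141, -0.003, -3.14]
wrist_force: [0.3, -0.3, 0.6]
width: 0.0006
finger_force: 0.0
```

Run:
```python
from h import *
r=.165;h=.011;t=[]
for th in(1.0,.85,.7,.55,.4,.25,.1,0):
    c,s=np.cos(th),np.sin(th)
    t.append((float(round(.097-r*c+.021*s+h,4)),-.06,float(round(.134+r*s+.021*c,4))))
plan(*t)
s=robot.snapshot("top");save(s,"t5");s=robot.snapshot("scene");save(s,"s5");a=cv2.imread("pics/t5.png")
cv2.imwrite("pics/c5.png",np.hstack([a[80:300,150:480],cv2.imread("pics/s5.png")[40:260,170:500]]))
```

```text
box-frame tcp [ 0.0576 -0.059   0.2917] rpy [-3.141e+00 -3.000e-03 -3.140e+00] q [ 0.22  0.12  1.16  0.    1.86 -1.35]
(0.0365, -0.06, 0.2842) [0.021  0.0027 0.0076]
(0.0149, -0.06, 0.2718) [0.0422 0.0065 0.02  ]
(-0.0047, -0.06, 0.2564) [0.0614 0.01   0.0355]
(-0.0217, -0.06, 0.2381) [0.0781 0.0129 0.0538]
(-0.0358, -0.06, 0.2176) [0.0919 0.0154 0.0744]
(-0.0467, -0.06, 0.1952) [0.1026 0.0173 0.0968]
(-0.0541, -0.06, 0.1714) [0.1098 0.0186 0.1206]
(-0.057, -0.06, 0.155) [0.1126 0.0192 0.137 ]
```

View pics/c5.png

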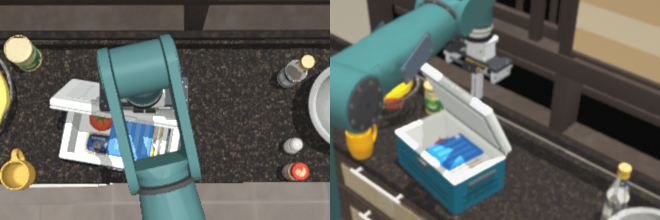

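The lid has swung forward to about 1.1 rad, seen in the right half at (465,110). The fingers are behind it, the panel is flat and the box is in place. I carry on down the arc.

Request:
carry_out([
  [[0.021, 0.003, 0.0075], 0, 1],
  [[0.042, 0.0065, 0.02], 0, 1],
  [[0.061, 0.01, 0.0355], 0, 1],
  [[0.078, 0.013, 0.054], 0, 1],
  [[0.092, 0.0155, 0.0745], 0, 1],
  [[0.1025, 0.017, 0.097], 0, 1],
  [[0.107, 0.018, 0.11], 0, 1],
  [[0.11, 0.0185, 0.121], 0, 1],
  [[0.112, 0.019, 0.131], 0, 1],
  [[0.1125, 0.019, 0.137], 0, 1],
])

```text
time: 11.05
tool_pos: [0.4251, 0.1973, 0.1549]
ee_rot: [-3.142, -0.001, -3.142]
wrist_force: [0.6, 0.2, 0.4]
width: 0.0002
finger_force: 0.5
```

Request:
carry_out([
  [[0, 0, 0.003], 0, 1],
  [[0, 0, 0.006], 0, 1],
  [[0, 0, 0.008], 0, 1],
  [[0, 0, 0.008], 0, 1],
  [[0, 0, 0.008], 0, 1],
])

```text
time: 11.68
tool_pos: [0.4252, 0.1974, 0.154]
ee_rot: [3.141, 0.003, -3.141]
wrist_force: [-10.7, -3.1, 24.9]
width: 0.0007
finger_force: 12.2
```

Request:
carry_out([
  [[0, 0, -0.04], 0, 1],
  [[0, 0, -0.1], 0, 1],
  [[0, -0.05, -0.12], 0, 1],
  [[0, -0.11, -0.12], 0, 1],
  [[0, -0.17, -0.12], 0, 1],
  [[0, -0.23, -0.12], 0, 1],
  [[0, -0.25, -0.12], 0, 1],
  [[0, -0.25, -0.12], 0, 1],
  [[0, -0.25, -0.12], 0, 1],
])

```text
time: 12.8
tool_pos: [0.4254, -0.0521, 0.2675]
ee_rot: [3.141, 0.0, -3.141]
wrist_force: [0.0, -0.2, -1.4]
width: 0.0008
finger_force: 0.0
```

Run:
```python
from h import *
s=robot.snapshot("top");save(s,"t6");P=pts(s);Q=(P-C)@B
m=(abs(Q[...,0])<.08)&(abs(Q[...,1])<.13)&(Q[...,2]<.19)&(Q[...,2]>.1)
q=Q[m];A=np.c_[q[:,:2],np.ones(len(q))];print(len(q),np.linalg.lstsq(A,q[:,2],rcond=None)[0])
m=(abs(Q[...,0])<.16)&(abs(Q[...,1])<.2)&(abs(Q[...,2]-.154)<.006)
print(cv2.minAreaRect((P[m][:,:2]*1000).astype(np.float32)))
for (x,y) in [(449,252),(444,226),(442,155),(456,142)]: print(np.round(P[y,x],3))
```

```text
6309 [-0.00026148  0.00052974  0.15435249]
((480.8937683105469, 248.2001190185547), (305.37518310546875, 206.02810668945312), 79.99468994140625)
[ 0.376 -0.081  0.577]
[ 0.413 -0.051  0.656]
[ 0.638 -0.209  0.121]
[ 0.653 -0.221  0.204]
```

View pics/t6.png

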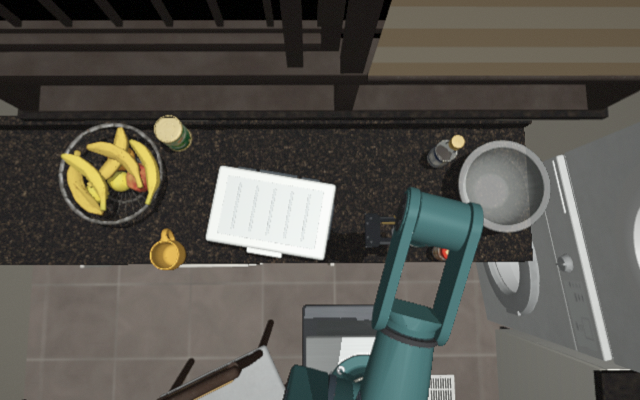

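The lid at (270,212) is shut: it is level, with its top at 154 mm. The box has not moved and the tool touches nothing, so I hand the job in.

```bash
python3 -c "
from bench import robot
print(robot.close_job())"
```

```text
the job is handed in; nothing more can be done
None
```

I pushed the ice panel flat on its ledges, then pressed the lid fully shut (top level at 154 mm, box not shifted), and handed the job in at about 13 s; no verdict was returned.

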